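# Tidy the baking table: jars, cutters and bottle to their containers

## Task

Tidy up after the baking: put the squeeze bottle into the white tub, both spice jars into the wooden tray and both cookie cutters into the green tub. The green-lidded jar stands close behind the tall bottle, so take the bottle away first; in the end bottle and jars stand upright and the cutters lie flat, handle up, each on its container's floor and none on top of another. Leave the bowl and the rolling pin where they are.

Things in the scene. Friction and masses are not known exactly. Their poses are not given: they have to be found in the camera images.
- bottle_center (a point): Squeeze bottle: yellow, upright, 50 mm diameter from the base up to 115 mm, then a shoulder and red nozzle up to 150 mm; about 250 g, loose on the table. Point on its axis, 75 mm above its underside; z is its upright axis. Its x points to the green-lidded jar, 53 to 58 mm away (axis to axis). Best gripped 90 to 110 mm above its underside, above the jar's top.
- jar_green_center (a point): Spice jar: upright amber cylinder with a green lid and a paper band, 44 mm diameter over its whole height, 70 mm high, about 130 g, loose on the steel table. It starts just beyond the bottle as seen from the robot, 6 to 11 mm from it. Point at its centre, 35 mm above its underside; z is its upright axis. Grip it anywhere on its sides.
- jar_red_center (a point): Spice jar: upright amber cylinder with a red lid and a paper band, 44 mm diameter over its whole height, 70 mm high, about 130 g, loose on the steel table. It stands by itself. Point at its centre, 35 mm above its underside; z is its upright axis. Grip it anywhere on its sides.
- heart_center (a point): Cookie cutter: metal heart outline, 56 x 56 mm, walls 22 mm high, lying flat; above it a red handle bar 50 mm long (along its x), 14 mm wide (along y), 34 to 50 mm above the underside, on an end post each side. About 70 g, 50 mm high in all, loose on the table. The heart's point is at -y. Point at its centre, 25 mm above the underside; the bar's middle is 17 mm above it. z up. Pinch the bar across, along y.
- tree_center (a point): Cookie cutter: metal fir-tree outline, 56 x 56 mm, walls 22 mm high, lying flat; above it a blue handle bar 50 mm long (along its x), 14 mm wide (along y), 34 to 50 mm above the underside, on an end post each side. About 70 g, 50 mm high in all, loose on the table. The tree's top is at +y, the trunk at -y. Point at its centre, 25 mm above the underside; the bar's middle is 17 mm above it. z up. Pinch the bar across, along y.
- white_tub: White plastic tub, for the bottle; fixed to the table, open on top, 130 x 160 mm outside, 45 mm high, walls and floor 5 mm thick (inside 120 x 150 mm, 40 mm deep). Origin at the centre of its underside, x along its 130 mm side, y along its 160 mm side, z up. 
- wood_tray: Wooden tray, for the two spice jars; fixed to the table, open on top, 130 x 160 mm outside, 45 mm high, walls and floor 5 mm thick (inside 120 x 150 mm, 40 mm deep). Origin at the centre of its underside, x along its 130 mm side, y along its 160 mm side, z up. There is room for both jars side by side along its y.
- green_tub: Green plastic tub, for the two cookie cutters; fixed to the table, open on top, 130 x 160 mm outside, 45 mm high, walls and floor 5 mm thick (inside 120 x 150 mm, 40 mm deep). Origin at the centre of its underside, x along its 130 mm side, y along its 160 mm side, z up. There is room for both cutters side by side along its y, each with its bar along the tub's y.
- bowl: Bystander: white bowl, 150 mm across, 60 mm high, loose, on the robot's right; origin at the centre of its underside. Leave it alone.
- rolling_pin: Bystander: wooden rolling pin, 50 mm thick, 420 mm long with its handles, lying along its y on the robot's left, pointing away from the robot; origin at the middle of its underside. Loose, does not roll away. Leave it alone.
Things that resemble listed ones, but are neither listed nor needed, are in the scene too. What is shaped like the part that bears jar_red_center but purple or yellow is not meant.

How it is judged:
By the outcome, as a careful person would: the job done as asked, in the order asked, and still so for the second after the job is handed in, with the robot touching nothing.
It also fails if it takes over 131 s, if anything falls off the work surface, if the arm or the gripper's body presses on something with over 40 N, if the wrist force passes 120 N, or if a joint passes its speed limit or range.

## Robot

A 6-joint arm with a two-finger parallel gripper is mounted at the origin on the work surface. World frame = base frame: x ahead of the robot, y to its left, z up, the work surface at z = 0. Lengths are in m, angles in degrees, forces in N, time in s.
With the tool pointing down it reaches from about 0.4 to 0.825 m from the base axis. Payload 7 kg.
Tool frame: the origin (TCP) lies midway between the tips of the shut fingers; the grasp point (between the pads) lies 19 mm behind it (ctrl.hold_point_z is the distance from the TCP to the grasp point, in m); z points along the fingers, y is the line along which they close (so a half turn about z gives the same grasp; the last joint's range is limited). The gripper opens to 88 mm and grips with 3 to 60 N. Pads are 19 mm wide; open, the fingers measure 130 mm over their backs; the gripper's body (78 mm by 193 mm) begins 47 mm behind the grasp point.
Start: joints at [84.46, 20.546, 0.682, 0, -70.136, -16.507], TCP at [0.253, 0.626, 0.227] pointing down, gripper open.
Joint ranges: [-176.03, 176.03], [-82.01, 121.73], [-58.28, 71.71], [-173.87, 95.51], [-174.79, -0.11], [-173.66, 173.66]. Speed limits (degrees/s): [136.94, 136.94, 172.46, 180, 180, 180].

## Interface

Orientations are given as [roll, pitch, yaw] about the fixed x, y, z axes, in that order (R = Rz(yaw) Ry(pitch) Rx(roll)).
In Python, from plant import ctrl gives the robot as it stands.
- The arm moves only by the tool apply_moves, never from a script. Its argument "deltas" is a list of rows, each an object with "fingers": the finger opening in mm, from 0 to 87.6; "delta_pos": the shift along the tool's x, y, z in mm, a list of three; "angular": the turn, a rotation vector about the tool's x, y, z in degrees, a list of three. A call has 1 to 10 rows; each row is the pose to reach, as a shift and turn from the pose commanded when the call began, along the tool's axes at that moment; what a row does not reach only later rows make up. A row lasts 1/10 s, in which the tool goes at most 50 mm and 8.59 degrees, less where a joint would pass 70% of its speed; a pose out of reach is approached as far as the arm can. A call with a gripper value outside its range is refused whole. The fingers move at their own pace and stop on an object; the grip force is fixed at half the most. Time passes only in rows, so rows that repeat a pose let the fingers close. It gives the time, the measured TCP pose, the force, the opening and the grip force at its end, in the units of the state.
- ctrl.get_obs(): the state, without advancing time (a new reading comes with each control period).
- ctrl.snapshot(name): name is "scene" or "top" or "wrist"; returns the picture (420x560x3 uint8, red, green, blue); there is no depth.
- ctrl.camera_params(name): a dict with "fx", "fy", "cx", "cy" (pixels), "cam_to_world" (4x4, takes a point from camera to world coordinates); the wrist camera has in their place "mount" (4x4, takes a point from camera to tool coordinates, whose origin is the TCP and whose axes are the flange's). Camera axes: x right, y up, looking along -z (the intrinsics and any distortion apply to the point x, -y, -z); pixel columns grow to the right and rows downward; lengths in m; the calibration is good to about 2 mm. The wrist camera is an equidistant fisheye: a pixel r from the principal point sees the ray r / f radians off the axis. A picture is of the moment at which its call begins: read the wrist's pose just before it. camera_params takes no time and is no camera call.
- ctrl.close_job(): hands the job in; it is judged then, once.
The state is a dict: "clock": time; "joint_pos": joint angles; "qvel": joint speeds; "tau": joint torques, N m; "tool_pos": TCP position; "orientation": TCP orientation; "force": force on the tool from outside, world axes, zero at the start; "moment": the same for the moment, N m; "opening": finger opening in m; "gripper_force": force on a finger pad.
Only numpy, scipy, OpenCV 4.12 (cv2) and the standard library are available. Lean on these libraries where they do the work, as an engineer would, in place of code of your own. Each camera call takes 0.05 s, during which the arm holds its last target. There are 200 camera calls.

## Working session

There is one attempt and no reset: what is moved stays moved. The work goes in short steps, Python scripts to look and compute and a tool call to move; the robot and the scene stay as the last step left them, time stands still between calls to the robot, and variables do not carry over. Pictures are saved under pics/ and viewed, at most 14 in all, crops included, and the job is handed in when it is done.

Besides the shell and the picture viewer there is one more tool, called after "Request:" as a command line: name --argument value ..., lists and objects as JSON in quotes. apply_moves: Moves the arm, as the interface text tells. Its arguments: {"type":"object","properties":{"deltas":{"type":"array"}},"required":["deltas"]}

```bash
ls; mkdir -p pics
python3 - <<'E'
from plant import ctrl
import cv2,numpy as np
np.set_printoptions(precision=4,suppress=True)
o=ctrl.get_obs(); print(o)
for n in ("scene","top","wrist"):
    im=ctrl.snapshot(n); cv2.imwrite(f"pics/{n}0.png",im[:,:,::-1]); print(n,ctrl.camera_params(n))
print(ctrl.hold_point_z)
E
```

```text
pics
{'clock': 0.0, 'joint_pos': array([ 84.4603,  20.5917,   0.6331,  -0.0204, -70.1349, -16.5086]), 'qvel': array([-0.1148, -0.0743, -0.0971,  0.0199,  0.0773,  0.0106]), 'tau': array([  0.0009, -58.2718,  29.3067,   6.9972,   0.007 ,  -0.0002]), 'tool_pos': array([0.2532, 0.6252, 0.2256]), 'orientation': array([179.9048,  -0.0082, -22.0552]), 'force': array([0.5466, 0.0686, 0.209 ]), 'moment': array([-0.0464, -0.011 ,  0.0218]), 'gripper_force': 0.0, 'opening': 0.08775339303358219}
scene {'fx': 404.5799550275087, 'fy': 404.5799550275087, 'cx': 279.4970743141728, 'cy': 208.99195617601205, 'cam_to_world': array([[-0.7348, -0.5608,  0.3815,  0.9053],
       [ 0.6782, -0.6153,  0.4018,  0.4116],
       [ 0.0094,  0.5539,  0.8325,  0.9175],
       [ 0.    ,  0.    ,  0.    ,  1.    ]])}
top {'fx': 522.7753358943115, 'fy': 522.7753358943115, 'cx': 274.4076469054836, 'cy': 207.32951050750506, 'cam_to_world': array([[-0.0069,  0.9889, -0.1486,  0.3017],
       [-0.9998, -0.0092, -0.0147, -0.0133],
       [-0.0159,  0.1485,  0.9888,  1.6146],
       [ 0.    ,  0.    ,  0.    ,  1.    ]])}
wrist {'fx': 325.19226210127806, 'fy': 325.19226210127806, 'cx': 283.58719698412807, 'cy': 202.82554028583354, 'mount': array([[ 0.0017,  0.9662,  0.2578,  0.0699],
       [ 1.    , -0.0018,  0.0003,  0.0002],
       [ 0.0007,  0.2578, -0.9662, -0.1578],
       [ 0.    ,  0.    ,  0.    ,  1.    ]])}
0.0188
```

View pics/top0.png

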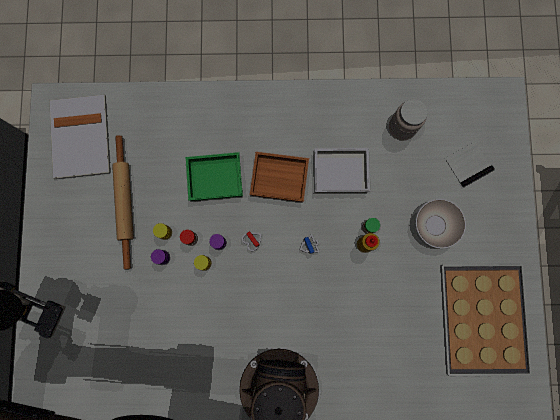

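View pics/scene0.png

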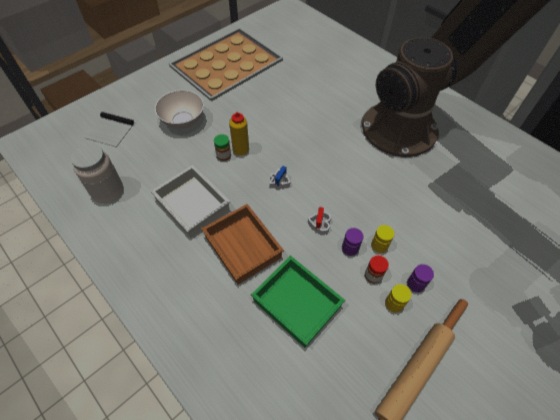

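The top view shows the bottle (371,242) with the green jar (372,226), heart (252,240), tree (309,246), green tub (214,177), wood tray (279,177) and white tub (341,171). Candidates for the red jar are yellow (162,231), purple (160,257), purple (217,242), yellow (203,262) and red (187,237). Only (187,237) has a red lid, so it is the one meant, and I'll confirm it in a crop.

```bash
cat > h.py <<'E'
import cv2,numpy as np
from plant import ctrl
np.set_printoptions(precision=4,suppress=True)
def project_ray(cam,u,v,z):
    p=ctrl.camera_params(cam); T=p["cam_to_world"]
    d=T[:3,:3]@np.array([(u-p["cx"])/p["fx"],-(v-p["cy"])/p["fy"],-1.])
    return T[:3,3]+d*(z-T[2,3])/d[2]
RANGE=dict(red=[((0,150,60),(6,255,255)),((172,150,60),(180,255,255))],green=[((50,130,40),(80,255,255))],
 blue=[((100,150,50),(125,255,255))],yellow=[((22,150,60),(35,255,255))],purple=[((130,100,30),(160,255,255))])
def blobs(im,col,amin=15):
    hsv=cv2.cvtColor(im,cv2.COLOR_RGB2HSV)
    m=sum(cv2.inRange(hsv,a,b) for a,b in RANGE[col])
    n,l,s,c=cv2.connectedComponentsWithStats(m)
    return [(c[i],s[i],(l==i).astype(np.uint8)) for i in range(1,n) if s[i][4]>=amin]
E
python3 - <<'E'
from h import *
for n in("top","scene"):
    im=cv2.imread(f"pics/{n}0.png")[:,:,::-1].copy()
    for col in RANGE:
        for c,s,m in blobs(im,col):
            r=cv2.minAreaRect(cv2.findNonZero(m))
            print(n,col,c.round(1),s,"rect",np.round(r[1],1),round(r[2],1),"z.07",project_ray(n,*c,.07)[:2],"z.05",project_ray(n,*c,.05)[:2])
im=cv2.imread("pics/top0.png")
a=cv2.resize(im[140:280,140:240],None,fx=4,fy=4,interpolation=cv2.INTER_CUBIC);b=cv2.resize(im[140:280,300:400],None,fx=4,fy=4,interpolation=cv2.INTER_CUBIC)
cv2.imwrite("pics/c1.png",np.hstack([a,b]))
E
```

```text
top red [186.6 236.5] [180 230  14  14 163] rect [13. 13.] 90.0 z.07 [0.4488 0.2711] z.05 [0.4507 0.2747]
top red [252.4 238.8] [247 232  12  15  68] rect [16.   4.1] 54.0 z.07 [0.4403 0.0755] z.05 [0.4421 0.0767]
top red [371.3 240.8] [366 236  12  11 101] rect [10. 11.] 90.0 z.07 [ 0.4313 -0.2756] z.05 [ 0.433 -0.279]
top green [214.2 177.1] [ 186  153   57   47 2144] rect [43.3 54.4] 84.8 z.07 [0.6281 0.1908] z.05 [0.6323 0.1935]
top green [372.2 224.6] [365 218  15  14 161] rect [13. 14.] 90.0 z.07 [ 0.4795 -0.28  ] z.05 [ 0.4818 -0.2834]
top blue [308.9 244.7] [305 237   9  16  66] rect [15.8  4.1] 66.8 z.07 [ 0.4213 -0.0915] z.05 [ 0.4228 -0.0925]
top yellow [160.2 230.3] [153 224  16  14 167] rect [13. 15.] 90.0 z.07 [0.4678 0.3504] z.05 [0.47   0.3551]
top yellow [368.7 242.6] [362 233  17  17  58] rect [16.1 13.9] 33.7 z.07 [ 0.426  -0.2678] z.05 [ 0.4276 -0.2711]
top yellow [200.9 262.1] [194 255  16  15 173] rect [13.9 14.3] 26.6 z.07 [0.3727 0.2274] z.05 [0.3736 0.2305]
top purple [216.6 241. ] [210 234  15  16 171] rect [15. 14.] 90.0 z.07 [0.4345 0.1818] z.05 [0.4362 0.
[... 661 characters left out ...]
 [0.6447 0.2002]
scene blue [279.7 174.5] [275 167  11  18  83] rect [ 5.5 18.8] 28.6 z.07 [ 0.4415 -0.0782] z.05 [ 0.4305 -0.0897]
scene yellow [239.2 137.2] [230 119  18  36 476] rect [34.9 16.2] 86.8 z.07 [ 0.4353 -0.2552] z.05 [ 0.4242 -0.271 ]
scene yellow [382.4 238.2] [372 225  22  27 416] rect [17.4 27.3] 26.6 z.07 [0.3912 0.2316] z.05 [0.379  0.2274]
scene yellow [398.  297.7] [386 285  25  27 488] rect [19.7 28.9] 29.7 z.07 [0.4833 0.3509] z.05 [0.4733 0.3495]
scene purple [352.1 241.2] [343 228  20  27 401] rect [17.  26.9] 15.3 z.07 [0.4512 0.1878] z.05 [0.4405 0.1825]
scene purple [420.1 277.7] [408 265  26  27 470] rect [19.2 28.6] 40.6 z.07 [0.4082 0.3552] z.05 [0.3964 0.3539]
```

View pics/c1.png

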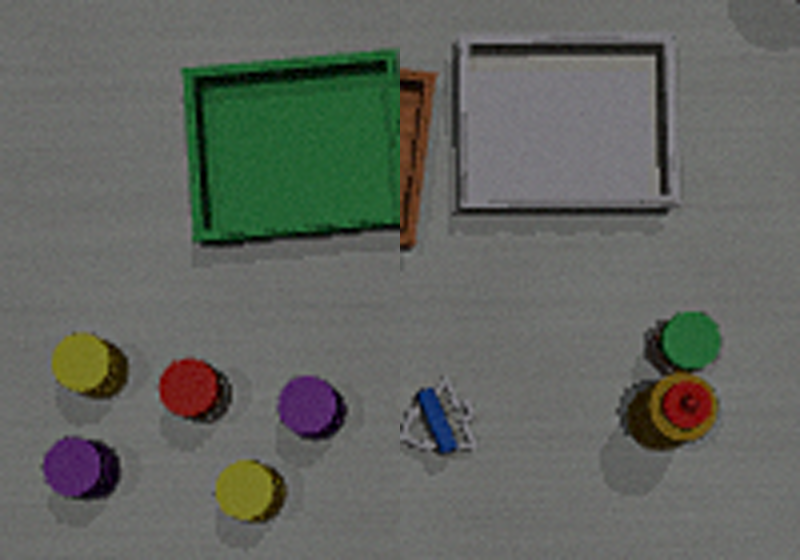

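The crop confirms the red lid at crop (190,388) between the yellow and purple ones, and the bottle's red nozzle (688,402) in front of the green lid (690,340). Next I measure the tubs, bars and two-view positions.

Run:
```python
from h import *
T={n:cv2.imread(f"pics/{n}0.png")[:,:,::-1].copy() for n in("top","scene")}
def ray(cam,u,v):
    a=project_ray(cam,u,v,0);o=ctrl.camera_params(cam)["cam_to_world"][:3,3];d=a-o;return o,d/np.linalg.norm(d)
def tri(a,b):
    o1,d1=ray("top",*a);o2,d2=ray("scene",*b)
    s=np.linalg.lstsq(np.c_[d1,-d2],o2-o1,rcond=None)[0]
    p,q=o1+d1*s[0],o2+d2*s[1];return (p+q)/2,np.linalg.norm(p-q)
for k,a,b in [("redjar",(186.6,236.5),(378.2,264.8)),("heart",(252.4,238.8),(319.4,216.7)),("tree",(308.9,244.7),(279.7,174.5)),("greenjar",(372.2,224.6),(221.1,141.1)),("nozzle",(371.3,240.8),(237.3,117.4))]:print(k,*tri(a,b))
for n in T:
  for col,k in(("red","heart"),("blue","tree")):
    for c,s,m in blobs(T[n],col):
        if col=="red" and not (60<s[4]<100 and max(s[2:4])>14):continue
        P=np.array([project_ray(n,*p[0],.05)[:2] for p in cv2.findNonZero(m)]);(x,y),(w,h),a=cv2.minAreaRect((P*1000).astype(np.float32))
        v=np.linalg.eigh(np.cov(P.T))[1][:,1];print(n,k,"bar dir deg",np.degrees(np.arctan2(v[1],v[0]))%180,round(w),round(h),round(x),round(y))
hsv={n:cv2.cvtColor(T[n],cv2.COLOR_RGB2HSV) for n in T}
for n,boxes in {"top":{"green":(175,140,255,215),"wood":(243,140,315,215),"white":(308,140,375,205)},"scene":{"green":(245,250,350,350),"wood":(195,195,290,285),"white":(145,160,237,240)}}.items():
  for k,(x0,y0,x1,y1) in boxes.items():
    H=hsv[n][y0:y1,x0:x1].astype(int)
    if k=="green":m=(abs(H[...,0]-63)<14)&(H[...,1]>120)
    elif k=="wood":m=(H[...,0]<18)&(H[...,1]>90)
    else:
        g=cv2.GaussianBlur(H[...,2].astype(np.uint8),(3,3),0);m=(g>np.percentile(g,50)-18) if n=="x" else (g>118)
    m=m.astype(np.uint8)*255;nn,l,s,c=cv2.connectedComponentsWithStats(m);i=1+s[1:,4].argmax()
    pts=cv2.convexHull(cv2.findNonZero((l==i).astype(np.uint8))).reshape(-1,2)+[x0,y0]
    P=np.array([project_ray(n,u,v,.045)[:2] for u,v in pts])
    r=cv2.minAreaRect((P*1000).astype(np.float32));print(n,k,np.round(r[0],1),np.round(r[1],1),round(r[2],1),"area",s[i,4])
```

```text
redjar [0.4499 0.2706 0.0651] 0.0032503059030913307
heart [0.4434 0.0763 0.0413] 0.0021914129002795265
tree [ 0.4246 -0.0941  0.0405] 0.002914005703768657
greenjar [ 0.4803 -0.281   0.0659] 0.0009312800292375575
nozzle [ 0.4266 -0.2654  0.1332] 0.0014377878579282875
top heart bar dir deg 35.74447475146911 48 12 442 77
top tree bar dir deg 21.28352131303228 47 12 423 -93
scene heart bar dir deg 37.0473108959564 61 12 449 79
scene tree bar dir deg 25.390520705725265 63 16 432 -90
top green [635.4 196.3] [138.9 165.5] 4.7 area 2316
top wood [633.4  -4.4] [166.  139.1] 82.2 area 2353
top white [ 646.4 -189.6] [112.9 142.1] 0.2 area 1614
scene green [640.9 194.9] [140.  165.9] 4.7 area 4324
scene wood [636.8  -2.4] [180.8 138.3] 82.0 area 3585
scene white [ 656.7 -203.2] [261.4 254.7] 50.7 area 5338
```

Checks: lid heights 65 to 66 mm and bars about 41 mm (two-view), bars 48 mm long, bottle–jar distance 56 mm, all as expected. Tubs: green (0.639,0.195) at 4.7°, wood (0.637,-0.004) at -7.8°, white about (0.651,-0.190) at 0°.

```bash
cat > go.py <<'E'
# usage: go.py x,y,z,yaw [...] : chained tool-axis deltas (mm, deg about tool z) from the measured pose; z = grasp point height
import sys
from h import *
from scipy.spatial.transform import Rotation as R
o=ctrl.get_obs();p=o["tool_pos"]*1000;e=o["orientation"];yaw=e[2]
print("t",o["clock"],"grasp",p+[0,0,18.8],e,"open",o["opening"],"gf",o["gripper_force"],"F",o["force"])
for a in sys.argv[1:]:
    x,y,z,w=map(float,a.split(","));M=R.from_euler("ZX",[yaw,180],degrees=True)
    t=np.array([x,y,z-18.8]);print("->",a,"d",M.inv().apply(t-p).round(1),"rz",round(-(w-yaw),1))
    p,yaw=t,w
E
python3 go.py 500,200,250,-16 427,-265,250,-16 427,-265,106,-16; python3 -c "
from h import *
print(project_ray('top',341.6,170.9,.045))"
```

```text
t 0.15 grasp [253.2721 625.2752 244.6319] [179.926   -0.0081 -22.0504] open 0.0878727542451862 gf 0.0 F [ 0.2879 -0.3006 -0.7563]
-> 500,200,250,-16 d [388.3 301.5  -5.4] rz -6.1
-> 427,-265,250,-16 d [ 58.  467.1   0. ] rz -0.0
-> 427,-265,106,-16 d [  0.  -0. 144.] rz -0.0
[ 0.6486 -0.1965  0.045 ]
```

Request:
apply_moves --deltas '[{"fingers": 87,"delta_pos": [388,301,-5],"angular": [0,0,-6]},{"fingers": 87,"delta_pos": [388,301,-5],"angular": [0,0,-6]},{"fingers": 87,"delta_pos": [388,301,-5],"angular": [0,0,-6]},{"fingers": 87,"delta_pos": [388,301,-5],"angular": [0,0,-6]},{"fingers": 87,"delta_pos": [388,301,-5],"angular": [0,0,-6]},{"fingers": 87,"delta_pos": [388,301,-5],"angular": [0,0,-6]},{"fingers": 87,"delta_pos": [388,301,-5],"angular": [0,0,-6]},{"fingers": 87,"delta_pos": [388,301,-5],"angular": [0,0,-6]},{"fingers": 87,"delta_pos": [388,301,-5],"angular": [0,0,-6]},{"fingers": 87,"delta_pos": [388,301,-5],"angular": [0,0,-6]}]'

```text
clock: 1.15
tool_pos: [0.5006, 0.1986, 0.2317]
orientation: [-180.0, -0.0, -16.1]
force: [1.2, 0.7, -0.2]
opening: 0.0869
gripper_force: 0.0
```

Request:
apply_moves --deltas '[{"fingers": 87,"delta_pos": [58,467,0],"angular": [0,0,0]},{"fingers": 87,"delta_pos": [58,467,0],"angular": [0,0,0]},{"fingers": 87,"delta_pos": [58,467,0],"angular": [0,0,0]},{"fingers": 87,"delta_pos": [58,467,0],"angular": [0,0,0]},{"fingers": 87,"delta_pos": [58,467,0],"angular": [0,0,0]},{"fingers": 87,"delta_pos": [58,467,0],"angular": [0,0,0]},{"fingers": 87,"delta_pos": [58,467,0],"angular": [0,0,0]},{"fingers": 87,"delta_pos": [58,467,0],"angular": [0,0,0]},{"fingers": 87,"delta_pos": [58,467,0],"angular": [0,0,0]},{"fingers": 87,"delta_pos": [58,467,0],"angular": [0,0,0]}]'

```text
clock: 2.15
tool_pos: [0.4254, -0.267, 0.2314]
orientation: [180.0, 0.0, -16.2]
force: [0.7, 0.2, -0.2]
opening: 0.0868
gripper_force: 0.0
```

```bash
python3 go.py 427,-265,180,-16 427,-265,106,-16; python3 -c "
from h import *
cv2.imwrite('pics/w1.png',ctrl.snapshot('wrist')[:,:,::-1])"
```

```text
t 2.15 grasp [ 425.4242 -266.9888  250.1716] [179.9812   0.0263 -16.1972] open 0.08679142851541385 gf 0.0 F [ 0.6917  0.2083 -0.2059]
-> 427,-265,180,-16 d [ 1.  -2.3 70.2] rz -0.2
-> 427,-265,106,-16 d [ 0. -0. 74.] rz -0.0
```

View pics/w1.png

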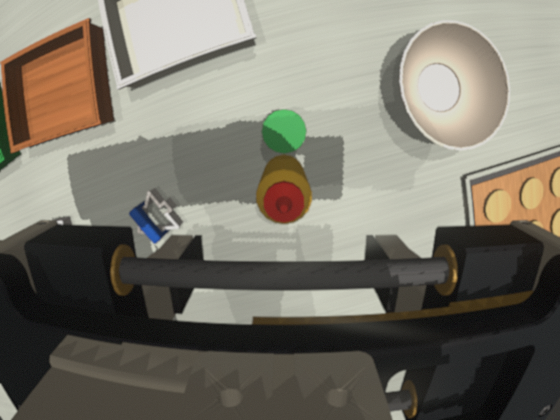

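Wrist view: nozzle (284,204) and green lid (285,131) lie on the tool's centre line and the bottle is between the fingers. I check their positions with the fisheye rays before descending.

```bash
cat >> h.py <<'E'
from scipy.spatial.transform import Rotation as Rot
def wrist_point(obs,u,v,z):
    p=ctrl.camera_params("wrist");a=np.array([u-p["cx"],v-p["cy"]]);r=np.hypot(*a);th=r/p["fx"]
    d=np.array([np.sin(th)*a[0]/r,-np.sin(th)*a[1]/r,-np.cos(th)]) if r>0 else np.array([0,0,-1.])
    W=np.eye(4);W[:3,:3]=Rot.from_euler("xyz",obs["orientation"],degrees=True).as_matrix();W[:3,3]=obs["tool_pos"]
    T=W@p["mount"];d=T[:3,:3]@d;return T[:3,3]+d*(z-T[2,3])/d[2]
E
python3 - <<'E'
from h import *
o=ctrl.get_obs()
im=cv2.imread("pics/w1.png")[:,:,::-1].copy()
for c in("red","green","blue"):
    for k,s,m in blobs(im,c,100):print(c,k,s,[wrist_point(o,*k,z)[:2] for z in(.05,.07,.14,.15)])
print("tip",wrist_point(o,284,205,.15))
E
```

```text
red [283.3425 201.5262] [ 264  182   40   40 1241] [array([ 0.4068, -0.2626]), array([ 0.4119, -0.2641]), array([ 0.4296, -0.2692]), array([ 0.4321, -0.27  ])]
green [284.7031 130.3668] [ 264  111   41   41 1216] [array([ 0.4796, -0.2851]), array([ 0.4803, -0.2852]), array([ 0.483 , -0.2858]), array([ 0.4834, -0.2858])]
blue [145.6907 225.4507] [130 208  32  34 375] [array([ 0.4239, -0.0993]), array([ 0.4279, -0.1104]), array([ 0.4421, -0.1493]), array([ 0.4442, -0.1549])]
tip [ 0.4294 -0.2697  0.15  ]
```

Request:
apply_moves --deltas '[{"fingers": 87,"delta_pos": [3,0,30],"angular": [0,0,0]},{"fingers": 87,"delta_pos": [3,0,60],"angular": [0,0,0]},{"fingers": 87,"delta_pos": [3,0,90],"angular": [0,0,0]},{"fingers": 87,"delta_pos": [3,0,115],"angular": [0,0,0]},{"fingers": 87,"delta_pos": [3,0,135],"angular": [0,0,0]},{"fingers": 87,"delta_pos": [3,0,144],"angular": [0,0,0]},{"fingers": 60,"delta_pos": [3,0,144],"angular": [0,0,0]},{"fingers": 40,"delta_pos": [3,0,144],"angular": [0,0,0]},{"fingers": 40,"delta_pos": [3,0,144],"angular": [0,0,0]},{"fingers": 40,"delta_pos": [3,0,144],"angular": [0,0,0]}]'

```text
clock: 3.2
tool_pos: [0.4302, -0.2648, 0.0886]
orientation: [-180.0, -0.1, -16.0]
force: [0.0, 0.2, -0.5]
opening: 0.0606
gripper_force: 0.0
```

Request:
apply_moves --deltas '[{"fingers": 40,"delta_pos": [0,0,0],"angular": [0,0,0]},{"fingers": 40,"delta_pos": [0,0,0],"angular": [0,0,0]},{"fingers": 40,"delta_pos": [0,0,0],"angular": [0,0,0]},{"fingers": 40,"delta_pos": [0,0,0],"angular": [0,0,0]}]'

```text
clock: 3.6
tool_pos: [0.43, -0.2648, 0.0881]
orientation: [180.0, -0.1, -16.0]
force: [0.2, -0.4, 6.1]
opening: 0.0497
gripper_force: 29.9
```

```bash
python3 go.py 428,-268,200,-16 651,-193,200,-16 651,-193,112,-16
```

```text
t 3.6 grasp [ 430.0496 -264.8261  106.8686] [179.9955  -0.0625 -16.034 ] open 0.049662330991555904 gf 29.890324431471527 F [ 0.1517 -0.4494  6.1161]
-> 428,-268,200,-16 d [ -1.1   3.6 -93.1] rz -0.0
-> 651,-193,200,-16 d [ 193.7 -133.6   -0. ] rz -0.0
-> 651,-193,112,-16 d [ 0. -0. 88.] rz -0.0
```

Request:
apply_moves --deltas '[{"fingers": 40,"delta_pos": [0,0,-5],"angular": [0,0,0]},{"fingers": 40,"delta_pos": [0,0,-15],"angular": [0,0,0]},{"fingers": 40,"delta_pos": [0,0,-30],"angular": [0,0,0]},{"fingers": 40,"delta_pos": [0,0,-48],"angular": [0,0,0]},{"fingers": 40,"delta_pos": [0,0,-66],"angular": [0,0,0]},{"fingers": 40,"delta_pos": [0,0,-80],"angular": [0,0,0]},{"fingers": 40,"delta_pos": [0,0,-90],"angular": [0,0,0]},{"fingers": 40,"delta_pos": [0,0,-95],"angular": [0,0,0]}]'

```text
clock: 4.4
tool_pos: [0.4298, -0.2647, 0.1837]
orientation: [-180.0, -0.1, -16.0]
force: [-0.1, -0.4, -1.8]
opening: 0.0492
gripper_force: 29.9
```

Request:
apply_moves --deltas '[{"fingers": 40,"delta_pos": [6,-4,0],"angular": [0,0,0]},{"fingers": 40,"delta_pos": [22,-15,0],"angular": [0,0,0]},{"fingers": 40,"delta_pos": [46,-31,0],"angular": [0,0,0]},{"fingers": 40,"delta_pos": [74,-50,0],"angular": [0,0,0]},{"fingers": 40,"delta_pos": [102,-69,0],"angular": [0,0,0]},{"fingers": 40,"delta_pos": [130,-88,0],"angular": [0,0,0]},{"fingers": 40,"delta_pos": [156,-105,0],"angular": [0,0,0]},{"fingers": 40,"delta_pos": [176,-119,0],"angular": [0,0,0]},{"fingers": 40,"delta_pos": [188,-127,0],"angular": [0,0,0]},{"fingers": 40,"delta_pos": [193,-130,0],"angular": [0,0,0]}]'

```text
clock: 5.4
tool_pos: [0.6521, -0.1921, 0.1808]
orientation: [180.0, 0.1, -16.0]
force: [0.2, -0.6, -2.1]
opening: 0.0498
gripper_force: 29.9
```

```bash
python3 - <<'E'
from h import *
o=ctrl.get_obs();im=ctrl.snapshot("wrist");cv2.imwrite('pics/w2.png',im[:,:,::-1])
cv2.imwrite('pics/s2.png',cv2.resize(ctrl.snapshot("scene")[:,:,::-1][60:260,110:380],None,fx=2.8,fy=2.8))
E
python3 go.py 651,-193,111,-16
```

```text
t 5.5 grasp [ 651.0556 -192.7876  200.2911] [179.9791   0.0891 -16.0297] open 0.049577226059218917 gf 29.877027813345194 F [-0.462  -0.0728 -1.9801]
-> 651,-193,111,-16 d [ 0.   0.2 89.3] rz -0.0
```

View pics/s2.png

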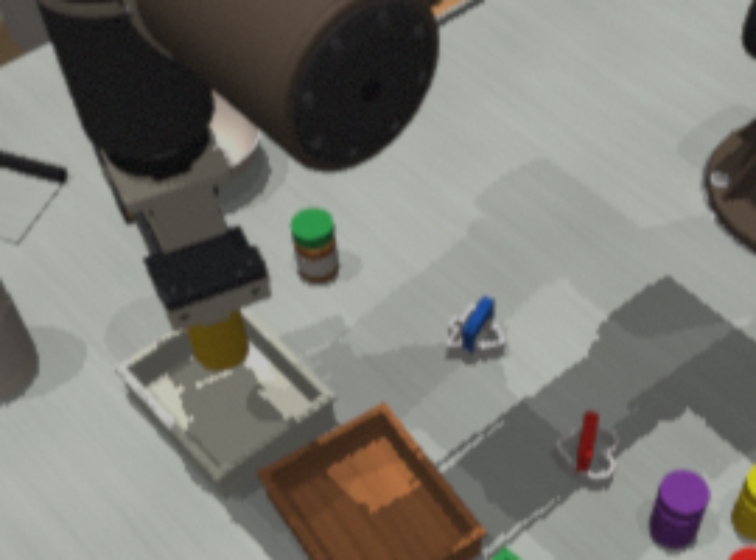

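The bottle hangs upright above the white tub; the green jar still stands. The weight on the wrist is about 2 N, as expected. Lower it to the floor.

Request:
apply_moves --deltas '[{"fingers": 40,"delta_pos": [0,0,15],"angular": [0,0,0]},{"fingers": 40,"delta_pos": [0,0,35],"angular": [0,0,0]},{"fingers": 40,"delta_pos": [0,0,55],"angular": [0,0,0]},{"fingers": 40,"delta_pos": [0,0,70],"angular": [0,0,0]},{"fingers": 40,"delta_pos": [0,0,79],"angular": [0,0,0]},{"fingers": 40,"delta_pos": [0,0,84],"angular": [0,0,0]},{"fingers": 40,"delta_pos": [0,0,87],"angular": [0,0,0]},{"fingers": 40,"delta_pos": [0,0,88],"angular": [0,0,0]}]'

```text
clock: 6.3
tool_pos: [0.6513, -0.1932, 0.0949]
orientation: [-180.0, -0.0, -16.0]
force: [-0.0, 0.2, -0.8]
opening: 0.0495
gripper_force: 29.9
```

Request:
apply_moves --deltas '[{"fingers": 40,"delta_pos": [0,0,0],"angular": [0,0,0]},{"fingers": 52,"delta_pos": [0,0,0],"angular": [0,0,0]},{"fingers": 62,"delta_pos": [0,0,0],"angular": [0,0,0]},{"fingers": 75,"delta_pos": [0,0,0],"angular": [0,0,0]},{"fingers": 87,"delta_pos": [0,0,0],"angular": [0,0,0]},{"fingers": 87,"delta_pos": [0,0,-20],"angular": [0,0,0]},{"fingers": 87,"delta_pos": [0,0,-50],"angular": [0,0,0]},{"fingers": 87,"delta_pos": [0,0,-90],"angular": [0,0,0]}]'

```text
clock: 7.1
tool_pos: [0.6499, -0.1929, 0.1838]
orientation: [180.0, 0.2, -16.1]
force: [1.2, -1.5, 0.7]
opening: 0.0865
gripper_force: 0.0
```

```bash
python3 go.py 481,-282,190,-90 481,-282,50,-90; python3 -c "
from h import *
cv2.imwrite('pics/w3.png',ctrl.snapshot('wrist')[:,:,::-1])"
```

```text
t 7.1 grasp [ 649.8663 -192.9446  202.603 ] [179.9623   0.204  -16.0536] open 0.08650990517483387 gf 0.0 F [ 1.1661 -1.4715  0.6744]
-> 481,-282,190,-90 d [-137.7  132.3   12.6] rz 73.9
-> 481,-282,50,-90 d [  0.  -0. 140.] rz -0.0
```

View pics/w3.png

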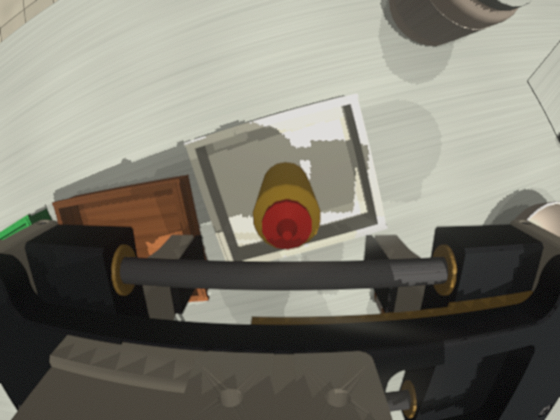

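The bottle stands upright in the white tub, nozzle at (287,220). Next is the green jar.

Request:
apply_moves --deltas '[{"fingers": 80,"delta_pos": [-15,15,0],"angular": [0,0,8]},{"fingers": 80,"delta_pos": [-30,30,0],"angular": [0,0,16]},{"fingers": 80,"delta_pos": [-46,44,0],"angular": [0,0,24]},{"fingers": 80,"delta_pos": [-62,60,0],"angular": [0,0,32]},{"fingers": 80,"delta_pos": [-77,74,0],"angular": [0,0,40]},{"fingers": 80,"delta_pos": [-92,89,3],"angular": [0,0,48]},{"fingers": 80,"delta_pos": [-108,104,6],"angular": [0,0,56]},{"fingers": 80,"delta_pos": [-123,118,10],"angular": [0,0,64]},{"fingers": 80,"delta_pos": [-138,132,12],"angular": [0,0,72]},{"fingers": 80,"delta_pos": [-138,132,12],"angular": [0,0,74]}]'

```text
clock: 8.15
tool_pos: [0.4797, -0.2824, 0.1726]
orientation: [180.0, 0.0, -90.4]
force: [0.0, 0.4, 1.1]
opening: 0.0799
gripper_force: 0.0
```

```bash
python3 - <<'E'
from h import *
o=ctrl.get_obs();im=ctrl.snapshot("wrist")
for k,s,m in blobs(im,"green",300):print(k,s,wrist_point(o,*k,.07))
E
python3 go.py 481,-282,50,-90
```

```text
[283.7668 200.8423] [ 260  177   49   49 1737] [ 0.4801 -0.2841  0.07  ]
t 8.2 grasp [ 480.8483 -282.3236  191.6265] [-179.9737   -0.003   -90.3593] open 0.07991972410944308 gf 0.0 F [ 0.2301 -0.1449 -0.2101]
-> 481,-282,50,-90 d [ -0.3  -0.1 141.6] rz -0.4
```

Request:
apply_moves --deltas '[{"fingers": 80,"delta_pos": [1,0,35],"angular": [0,0,0]},{"fingers": 80,"delta_pos": [1,0,70],"angular": [0,0,0]},{"fingers": 80,"delta_pos": [1,0,100],"angular": [0,0,0]},{"fingers": 80,"delta_pos": [1,0,125],"angular": [0,0,0]},{"fingers": 80,"delta_pos": [1,0,140],"angular": [0,0,0]},{"fingers": 60,"delta_pos": [1,0,141],"angular": [0,0,0]},{"fingers": 35,"delta_pos": [1,0,141],"angular": [0,0,0]},{"fingers": 35,"delta_pos": [1,0,141],"angular": [0,0,0]},{"fingers": 35,"delta_pos": [1,0,141],"angular": [0,0,0]},{"fingers": 35,"delta_pos": [1,0,141],"angular": [0,0,0]}]'

```text
clock: 9.2
tool_pos: [0.4822, -0.2829, 0.0325]
orientation: [-179.9, -0.0, -90.0]
force: [-0.9, 0.4, 0.8]
opening: 0.0457
gripper_force: 0.5
```

Request:
apply_moves --deltas '[{"fingers": 35,"delta_pos": [0,0,0],"angular": [0,0,0]},{"fingers": 35,"delta_pos": [0,0,0],"angular": [0,0,0]},{"fingers": 35,"delta_pos": [0,0,0],"angular": [0,0,0]}]'

```text
clock: 9.5
tool_pos: [0.4821, -0.2829, 0.0324]
orientation: [-180.0, -0.0, -90.0]
force: [-0.9, 1.6, 6.2]
opening: 0.0438
gripper_force: 30.0
```

```bash
python3 go.py 481,-283,140,-90 632,-40,140,-98 632,-40,56,-98
```

```text
t 9.5 grasp [ 482.0801 -282.9085   51.1598] [-179.956    -0.017   -90.0371] open 0.04376587616497316 gf 30.001448839902878 F [-0.8879  1.6442  6.2219]
-> 481,-283,140,-90 d [  0.1   1.1 -88.8] rz -0.0
-> 632,-40,140,-98 d [-243. -151.   -0.] rz 8.0
-> 632,-40,56,-98 d [ 0. -0. 84.] rz -0.0
```

Request:
apply_moves --deltas '[{"fingers": 35,"delta_pos": [0,0,-5],"angular": [0,0,0]},{"fingers": 35,"delta_pos": [0,0,-18],"angular": [0,0,0]},{"fingers": 35,"delta_pos": [0,0,-36],"angular": [0,0,0]},{"fingers": 35,"delta_pos": [0,0,-56],"angular": [0,0,0]},{"fingers": 35,"delta_pos": [-8,0,-75],"angular": [0,0,0]},{"fingers": 35,"delta_pos": [-24,0,-88],"angular": [0,0,0]},{"fingers": 35,"delta_pos": [-50,0,-94],"angular": [0,0,0]},{"fingers": 35,"delta_pos": [-84,0,-95],"angular": [0,0,0]},{"fingers": 35,"delta_pos": [-120,-4,-95],"angular": [0,0,2]},{"fingers": 35,"delta_pos": [-154,-14,-95],"angular": [0,0,4]}]'

```text
clock: 10.5
tool_pos: [0.4955, -0.1275, 0.1278]
orientation: [-179.9, 0.0, -94.2]
force: [1.1, 0.2, -0.4]
opening: 0.0435
gripper_force: 30.0
```

Request:
apply_moves --deltas '[{"fingers": 35,"delta_pos": [-26,-16,0],"angular": [0,0,1]},{"fingers": 35,"delta_pos": [-48,-36,0],"angular": [0,0,2]},{"fingers": 35,"delta_pos": [-64,-58,0],"angular": [0,0,3]},{"fingers": 35,"delta_pos": [-74,-82,0],"angular": [0,0,4]},{"fingers": 35,"delta_pos": [-79,-104,0],"angular": [0,0,4]},{"fingers": 35,"delta_pos": [-79,-120,0],"angular": [0,0,4]},{"fingers": 35,"delta_pos": [-79,-128,0],"angular": [0,0,4]},{"fingers": 35,"delta_pos": [-79,-130,0],"angular": [0,0,4]}]'

```text
clock: 11.3
tool_pos: [0.6316, -0.0593, 0.1268]
orientation: [180.0, 0.0, -98.1]
force: [0.4, 0.4, -1.5]
opening: 0.0437
gripper_force: 30.0
```

```bash
python3 go.py 632,-40,140,-98 632,-40,56,-98
```

```text
t 11.3 grasp [631.598  -59.3144 145.5535] [179.9982   0.0005 -98.0658] open 0.04371509768548979 gf 29.999675005674362 F [ 0.4426  0.3847 -1.5424]
-> 632,-40,140,-98 d [-19.2   2.3   5.6] rz -0.1
-> 632,-40,56,-98 d [ 0. -0. 84.] rz -0.0
```

Request:
apply_moves --deltas '[{"fingers": 35,"delta_pos": [-8,1,5],"angular": [0,0,0]},{"fingers": 35,"delta_pos": [-19,2,20],"angular": [0,0,0]},{"fingers": 35,"delta_pos": [-19,2,42],"angular": [0,0,0]},{"fingers": 35,"delta_pos": [-19,2,62],"angular": [0,0,0]},{"fingers": 35,"delta_pos": [-19,2,77],"angular": [0,0,0]},{"fingers": 35,"delta_pos": [-19,2,85],"angular": [0,0,0]},{"fingers": 35,"delta_pos": [-19,2,88],"angular": [0,0,0]},{"fingers": 35,"delta_pos": [-19,2,89],"angular": [0,0,0]},{"fingers": 35,"delta_pos": [-19,2,89],"angular": [0,0,0]}]'

```text
clock: 12.2
tool_pos: [0.6323, -0.04, 0.0383]
orientation: [-179.9, 0.0, -98.0]
force: [0.4, -0.5, -1.0]
opening: 0.0432
gripper_force: 30.0
```

Request:
apply_moves --deltas '[{"fingers": 47,"delta_pos": [0,0,0],"angular": [0,0,0]},{"fingers": 54,"delta_pos": [0,0,0],"angular": [0,0,0]},{"fingers": 56,"delta_pos": [0,0,0],"angular": [0,0,0]},{"fingers": 56,"delta_pos": [0,0,-15],"angular": [0,0,0]},{"fingers": 56,"delta_pos": [0,0,-50],"angular": [0,0,0]},{"fingers": 56,"delta_pos": [0,0,-90],"angular": [0,0,0]},{"fingers": 56,"delta_pos": [0,0,-120],"angular": [0,0,0]}]'

```text
clock: 12.9
tool_pos: [0.6326, -0.0402, 0.1603]
orientation: [-179.9, 0.0, -98.0]
force: [0.3, -0.1, -0.1]
opening: 0.0558
gripper_force: 0.0
```

```bash
python3 - <<'E'
from h import *
o=ctrl.get_obs();im=ctrl.snapshot("wrist");cv2.imwrite('pics/w4.png',im[:,:,::-1])
for k,s,m in blobs(im,"green",300):print(k,s,wrist_point(o,*k,.075))
E
python3 go.py 450,271,180,-100 450,271,50,-100
```

```text
[285.413  213.7712] [ 259  189   52   44 1368] [ 0.6325 -0.0358  0.075 ]
t 12.95 grasp [635.0506 -40.2046 184.4395] [-179.4814    0.0763  -97.9835] open 0.056319406373283795 gf 0.0 F [ 2.3523 -0.2248  4.9248]
-> 450,271,180,-100 d [-282.5  226.5    4.4] rz 2.0
-> 450,271,50,-100 d [  0.  -0. 130.] rz -0.0
```

View pics/w4.png

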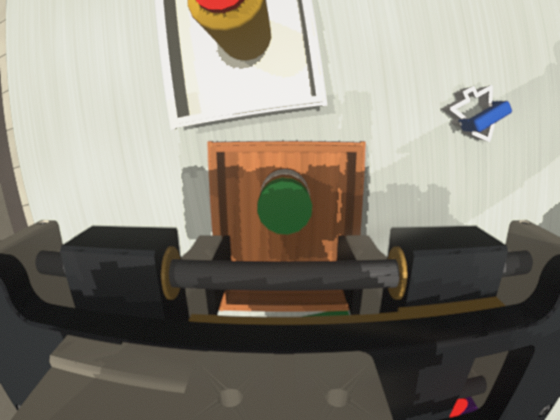

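The green jar stands upright in the tray at (285,205), at its far-right end. On to the red jar.

Request:
apply_moves --deltas '[{"fingers": 70,"delta_pos": [-15,12,4],"angular": [0,0,0]},{"fingers": 70,"delta_pos": [-50,40,4],"angular": [0,0,0]},{"fingers": 70,"delta_pos": [-88,70,4],"angular": [0,0,1]},{"fingers": 70,"delta_pos": [-126,101,4],"angular": [0,0,1]},{"fingers": 70,"delta_pos": [-164,132,4],"angular": [0,0,1]},{"fingers": 70,"delta_pos": [-202,162,4],"angular": [0,0,2]},{"fingers": 70,"delta_pos": [-238,191,4],"angular": [0,0,2]},{"fingers": 70,"delta_pos": [-266,214,4],"angular": [0,0,2]},{"fingers": 70,"delta_pos": [-282,226,4],"angular": [0,0,2]},{"fingers": 70,"delta_pos": [-282,226,4],"angular": [0,0,2]}]'

```text
clock: 13.95
tool_pos: [0.4466, 0.2729, 0.1538]
orientation: [-180.0, 0.1, -99.9]
force: [-0.1, -0.5, 0.0]
opening: 0.0703
gripper_force: 0.0
```

```bash
python3 - <<'E'
from h import *
o=ctrl.get_obs();im=ctrl.snapshot("wrist");cv2.imwrite('pics/w5.png',im[:,:,::-1])
for c in("red","purple","yellow"):
  for k,s,m in blobs(im,c,300):print(c,k,s,wrist_point(o,*k,.07))
E
python3 go.py 450,271,50,-100
```

```text
red [279.4762 202.2054] [ 253  174   54   57 2415] [0.4494 0.267  0.07  ]
purple [277.1585  87.3602] [ 249   60   57   56 2504] [0.4362 0.1812 0.07  ]
yellow [363.256  132.8506] [ 331  107   64   54 2684] [0.3781 0.2245 0.07  ]
yellow [274.8805 254.0138] [257 246  37  15 435] [0.4606 0.3092 0.07  ]
yellow [273.414 301.403] [ 250  290   48   28 1082] [0.4701 0.3538 0.07  ]
t 14.0 grasp [447.0624 271.8257 172.5095] [-179.9858    0.0235  -99.9052] open 0.07040312603737374 gf 0.0 F [-0.1668 -0.201  -0.2548]
-> 450,271,50,-100 d [  0.3  -3.  122.5] rz 0.1
```

View pics/w5.png

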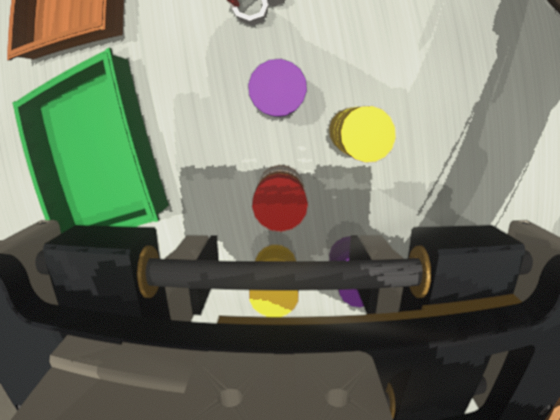

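The red lid is at (279,202), between the fingers. The purple one (277,87), yellow ones (363,133) and (273,301) and purple one (350,275) are clear of them.

Request:
apply_moves --deltas '[{"fingers": 70,"delta_pos": [2,-3,30],"angular": [0,0,0]},{"fingers": 70,"delta_pos": [2,-3,60],"angular": [0,0,0]},{"fingers": 70,"delta_pos": [2,-3,90],"angular": [0,0,0]},{"fingers": 70,"delta_pos": [2,-3,112],"angular": [0,0,0]},{"fingers": 70,"delta_pos": [2,-3,121],"angular": [0,0,0]},{"fingers": 60,"delta_pos": [2,-3,122],"angular": [0,0,0]},{"fingers": 35,"delta_pos": [2,-3,122],"angular": [0,0,0]},{"fingers": 35,"delta_pos": [2,-3,122],"angular": [0,0,0]},{"fingers": 35,"delta_pos": [2,-3,122],"angular": [0,0,0]},{"fingers": 35,"delta_pos": [2,-3,122],"angular": [0,0,0]}]'

```text
clock: 15.0
tool_pos: [0.4507, 0.2688, 0.0326]
orientation: [-179.9, 0.1, -100.0]
force: [-1.1, -0.7, 6.6]
opening: 0.0434
gripper_force: 30.0
```

Request:
apply_moves --deltas '[{"fingers": 35,"delta_pos": [0,0,0],"angular": [0,0,0]},{"fingers": 35,"delta_pos": [0,0,0],"angular": [0,0,0]}]'

```text
clock: 15.2
tool_pos: [0.4507, 0.2688, 0.0327]
orientation: [-179.9, 0.1, -100.0]
force: [-1.2, -0.3, 6.1]
opening: 0.0437
gripper_force: 30.0
```

```bash
python3 go.py 450,269,170,-100 642,33,170,-98 642,33,56,-98
```

```text
t 15.2 grasp [450.6965 268.8176  51.4635] [-179.9393    0.0829 -100.0242] open 0.04366861739098946 gf 30.001653134822845 F [-1.2004 -0.2872  6.0655]
-> 450,269,170,-100 d [  -0.1    0.7 -118.5] rz -0.0
-> 642,33,170,-98 d [ 199.1 -230.1   -0. ] rz -2.0
-> 642,33,56,-98 d [  0.  -0. 114.] rz -0.0
```

Request:
apply_moves --deltas '[{"fingers": 35,"delta_pos": [0,0,-5],"angular": [0,0,0]},{"fingers": 35,"delta_pos": [0,0,-18],"angular": [0,0,0]},{"fingers": 35,"delta_pos": [0,0,-38],"angular": [0,0,0]},{"fingers": 35,"delta_pos": [0,0,-62],"angular": [0,0,0]},{"fingers": 35,"delta_pos": [0,0,-86],"angular": [0,0,0]},{"fingers": 35,"delta_pos": [0,0,-105],"angular": [0,0,0]},{"fingers": 35,"delta_pos": [0,0,-115],"angular": [0,0,0]},{"fingers": 35,"delta_pos": [0,0,-118],"angular": [0,0,0]}]'

```text
clock: 16.0
tool_pos: [0.4504, 0.2686, 0.1506]
orientation: [-180.0, 0.1, -100.0]
force: [-0.1, -0.0, -2.3]
opening: 0.0432
gripper_force: 30.0
```

Request:
apply_moves --deltas '[{"fingers": 35,"delta_pos": [8,-9,0],"angular": [0,0,0]},{"fingers": 35,"delta_pos": [26,-30,0],"angular": [0,0,0]},{"fingers": 35,"delta_pos": [52,-60,0],"angular": [0,0,-1]},{"fingers": 35,"delta_pos": [82,-95,0],"angular": [0,0,-1]},{"fingers": 35,"delta_pos": [112,-130,0],"angular": [0,0,-1]},{"fingers": 35,"delta_pos": [142,-164,0],"angular": [0,0,-1]},{"fingers": 35,"delta_pos": [168,-194,0],"angular": [0,0,-2]},{"fingers": 35,"delta_pos": [187,-216,0],"angular": [0,0,-2]},{"fingers": 35,"delta_pos": [197,-227,0],"angular": [0,0,-2]},{"fingers": 35,"delta_pos": [199,-230,0],"angular": [0,0,-2]}]'

```text
clock: 17.0
tool_pos: [0.642, 0.0301, 0.1477]
orientation: [179.9, -0.1, -98.2]
force: [-0.2, 0.1, -1.4]
opening: 0.0433
gripper_force: 30.0
```

```bash
python3 go.py 642,33,56.5,-98
```

```text
t 17.0 grasp [641.97    30.1334 166.5009] [179.8567  -0.067  -98.1855] open 0.04325394318540262 gf 29.999673664569855 F [-0.1833  0.0875 -1.3572]
-> 642,33,56.5,-98 d [ -2.8   0.4 110. ] rz -0.2
```

Request:
apply_moves --deltas '[{"fingers": 35,"delta_pos": [-3,0,15],"angular": [0,0,0]},{"fingers": 35,"delta_pos": [-3,0,40],"angular": [0,0,0]},{"fingers": 35,"delta_pos": [-3,0,65],"angular": [0,0,0]},{"fingers": 35,"delta_pos": [-3,0,86],"angular": [0,0,0]},{"fingers": 35,"delta_pos": [-3,0,99],"angular": [0,0,0]},{"fingers": 35,"delta_pos": [-3,0,106],"angular": [0,0,0]},{"fingers": 35,"delta_pos": [-3,0,109],"angular": [0,0,0]},{"fingers": 35,"delta_pos": [-3,0,110],"angular": [0,0,0]},{"fingers": 35,"delta_pos": [-3,0,111],"angular": [0,0,0]}]'

```text
clock: 17.9
tool_pos: [0.643, 0.0354, 0.0395]
orientation: [-179.9, 0.0, -98.0]
force: [0.2, 0.1, -1.6]
opening: 0.0435
gripper_force: 30.0
```

Request:
apply_moves --deltas '[{"fingers": 47,"delta_pos": [0,0,0],"angular": [0,0,0]},{"fingers": 54,"delta_pos": [0,0,0],"angular": [0,0,0]},{"fingers": 56,"delta_pos": [0,0,0],"angular": [0,0,0]},{"fingers": 56,"delta_pos": [0,0,-15],"angular": [0,0,0]},{"fingers": 56,"delta_pos": [0,0,-50],"angular": [0,0,0]},{"fingers": 56,"delta_pos": [0,0,-90],"angular": [0,0,0]},{"fingers": 56,"delta_pos": [0,0,-115],"angular": [0,0,0]},{"fingers": 56,"delta_pos": [0,0,-115],"angular": [0,0,0]}]'

```text
clock: 18.7
tool_pos: [0.6451, 0.0356, 0.1599]
orientation: [-179.5, 0.2, -98.0]
force: [0.1, 1.3, -0.3]
opening: 0.0558
gripper_force: 0.0
```

```bash
python3 - <<'E'
from h import *
o=ctrl.get_obs();im=ctrl.snapshot("wrist");cv2.imwrite('pics/w6.png',im[:,:,::-1])
E
python3 go.py 443,77,160,-54 443,77,42,-54
```

```text
t 18.75 grasp [643.8018  35.5162 176.0771] [-179.706     0.1332  -98.0351] open 0.055805303997852065 gf 0.0 F [-0.2605 -0.1466 -0.8279]
-> 443,77,160,-54 d [-13.  204.6  16.1] rz -44.0
-> 443,77,42,-54 d [ -0.  -0. 118.] rz -0.0
```

View pics/w6.png

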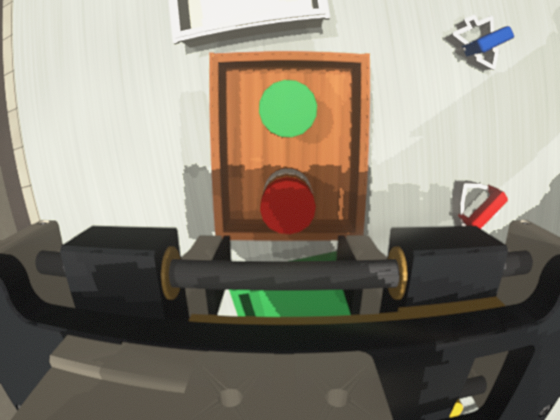

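Both jars stand upright side by side in the tray, at (288,107) and (288,205). Next is the heart. Its bar lies at 36°, so the yaw is -144°.

Request:
apply_moves --deltas '[{"fingers": 50,"delta_pos": [-1,20,0],"angular": [0,0,8]},{"fingers": 50,"delta_pos": [-4,60,2],"angular": [0,0,16]},{"fingers": 50,"delta_pos": [-7,105,6],"angular": [0,0,24]},{"fingers": 50,"delta_pos": [-9,145,10],"angular": [0,0,32]},{"fingers": 50,"delta_pos": [-11,180,14],"angular": [0,0,40]},{"fingers": 50,"delta_pos": [-13,200,16],"angular": [0,0,46]},{"fingers": 50,"delta_pos": [-13,205,16],"angular": [0,0,46]},{"fingers": 50,"delta_pos": [-13,205,16],"angular": [0,0,46]}]'

```text
clock: 19.55
tool_pos: [0.441, 0.0769, 0.1379]
orientation: [-180.0, 0.0, -143.8]
force: [0.1, 0.1, 0.5]
opening: 0.0502
gripper_force: 0.0
```

```bash
cat > bar.py <<'E'
import sys
from h import *
o=ctrl.get_obs();im=ctrl.snapshot("wrist");cv2.imwrite(sys.argv[2],im[:,:,::-1])
for k,s,m in blobs(im,sys.argv[1],200):
    P=np.array([wrist_point(o,*p[0],.05)[:2] for p in cv2.findNonZero(m)]);v=np.linalg.eigh(np.cov(P.T))[1][:,1]
    print(k,s,wrist_point(o,*k,.05),"dir",np.degrees(np.arctan2(v[1],v[0]))%180,"size",np.round(cv2.minAreaRect((P*1000).astype(np.float32))[1],1))
E
python3 bar.py red pics/w7.png; python3 go.py 443,77,42,-144
```

```text
[280.4534 204.1085] [273 172  16  64 977] [0.441  0.0732 0.05  ] dir 35.742072978027096 size [51.3 12. ]
t 19.6 grasp [441.8136  76.9702 156.6978] [-179.9841    0.0394 -143.8621] open 0.0498364280717426 gf 0.0 F [0.2682 0.1955 0.6957]
-> 443,77,42,-144 d [ -1.   -0.7 114.7] rz 0.1
```

Request:
apply_moves --deltas '[{"fingers": 50,"delta_pos": [1,-2,30],"angular": [0,0,0]},{"fingers": 50,"delta_pos": [1,-2,60],"angular": [0,0,0]},{"fingers": 50,"delta_pos": [1,-2,85],"angular": [0,0,0]},{"fingers": 50,"delta_pos": [1,-2,104],"angular": [0,0,0]},{"fingers": 50,"delta_pos": [1,-2,111],"angular": [0,0,0]},{"fingers": 50,"delta_pos": [1,-2,112],"angular": [0,0,0]},{"fingers": 25,"delta_pos": [1,-2,112],"angular": [0,0,0]},{"fingers": 8,"delta_pos": [1,-2,112],"angular": [0,0,0]},{"fingers": 8,"delta_pos": [1,-2,112],"angular": [0,0,0]},{"fingers": 8,"delta_pos": [1,-2,112],"angular": [0,0,0]}]'

```text
clock: 20.6
tool_pos: [0.442, 0.0748, 0.0262]
orientation: [-180.0, 0.1, -144.0]
force: [0.6, 0.6, -0.2]
opening: 0.0235
gripper_force: 0.0
```

Request:
apply_moves --deltas '[{"fingers": 8,"delta_pos": [0,0,0],"angular": [0,0,0]},{"fingers": 8,"delta_pos": [0,0,0],"angular": [0,0,0]},{"fingers": 8,"delta_pos": [0,0,0],"angular": [0,0,0]}]'

```text
clock: 20.9
tool_pos: [0.4418, 0.0746, 0.0259]
orientation: [-180.0, 0.0, -144.0]
force: [-1.5, -0.1, 6.3]
opening: 0.0138
gripper_force: 30.0
```

```bash
python3 go.py 442,75,140,-144 636,231,140,-85 636,231,50,-85
```

```text
t 20.9 grasp [441.7549  74.6382  44.6984] [-179.9937    0.0259 -144.0307] open 0.013809592329998992 gf 30.000259280204773 F [-1.4812 -0.0642  6.3486]
-> 442,75,140,-144 d [ -0.4   0.1 -95.3] rz -0.0
-> 636,231,140,-85 d [-248.6   12.2    0. ] rz -59.0
-> 636,231,50,-85 d [ 0. -0. 90.] rz -0.0
```

Request:
apply_moves --deltas '[{"fingers": 8,"delta_pos": [0,0,-5],"angular": [0,0,0]},{"fingers": 8,"delta_pos": [0,0,-18],"angular": [0,0,0]},{"fingers": 8,"delta_pos": [0,0,-38],"angular": [0,0,0]},{"fingers": 8,"delta_pos": [0,0,-60],"angular": [0,0,0]},{"fingers": 8,"delta_pos": [0,0,-78],"angular": [0,0,0]},{"fingers": 8,"delta_pos": [0,0,-90],"angular": [0,0,0]},{"fingers": 8,"delta_pos": [0,0,-95],"angular": [0,0,0]}]'

```text
clock: 21.6
tool_pos: [0.442, 0.0748, 0.1219]
orientation: [-180.0, 0.1, -144.0]
force: [-0.5, -0.3, -0.8]
opening: 0.0134
gripper_force: 30.0
```

Request:
apply_moves --deltas '[{"fingers": 8,"delta_pos": [-8,0,0],"angular": [0,0,-3]},{"fingers": 8,"delta_pos": [-28,1,0],"angular": [0,0,-9]},{"fingers": 8,"delta_pos": [-56,2,0],"angular": [0,0,-16]},{"fingers": 8,"delta_pos": [-90,4,0],"angular": [0,0,-23]},{"fingers": 8,"delta_pos": [-126,6,0],"angular": [0,0,-31]},{"fingers": 8,"delta_pos": [-160,8,0],"angular": [0,0,-39]},{"fingers": 8,"delta_pos": [-192,9,0],"angular": [0,0,-47]},{"fingers": 8,"delta_pos": [-220,10,0],"angular": [0,0,-53]},{"fingers": 8,"delta_pos": [-240,12,0],"angular": [0,0,-57]},{"fingers": 8,"delta_pos": [-248,12,0],"angular": [0,0,-59]}]'

```text
clock: 22.6
tool_pos: [0.6361, 0.2308, 0.1189]
orientation: [179.9, -0.0, -84.9]
force: [-0.6, -0.6, -0.6]
opening: 0.0138
gripper_force: 30.0
```

```bash
python3 - <<'E'
from h import *
cv2.imwrite('pics/w8.png',ctrl.snapshot("wrist")[:,:,::-1])
E
python3 go.py 636,231,50,-85
```

```text
t 22.65 grasp [636.4118 230.9272 137.6202] [179.9202  -0.0567 -84.8067] open 0.013819812013668107 gf 29.999439418315887 F [ 1.6512  0.7348 -0.2172]
-> 636,231,50,-85 d [-0.1  0.4 87.6] rz 0.2
```

View pics/w8.png

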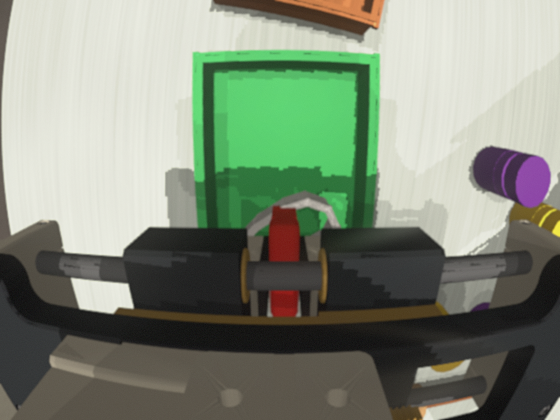

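The heart is held level with its bar (285,265) along the tub's y, centred over the green tub. Lower and release.

Request:
apply_moves --deltas '[{"fingers": 8,"delta_pos": [0,0,15],"angular": [0,0,0]},{"fingers": 8,"delta_pos": [0,0,35],"angular": [0,0,0]},{"fingers": 8,"delta_pos": [0,0,55],"angular": [0,0,0]},{"fingers": 8,"delta_pos": [0,0,70],"angular": [0,0,0]},{"fingers": 8,"delta_pos": [0,0,80],"angular": [0,0,0]},{"fingers": 8,"delta_pos": [0,0,85],"angular": [0,0,0]},{"fingers": 8,"delta_pos": [0,0,88],"angular": [0,0,0]},{"fingers": 8,"delta_pos": [0,0,88],"angular": [0,0,0]},{"fingers": 8,"delta_pos": [0,0,88],"angular": [0,0,0]}]'

```text
clock: 23.55
tool_pos: [0.6357, 0.2301, 0.0333]
orientation: [-179.9, 0.0, -85.0]
force: [-1.0, 0.1, -0.3]
opening: 0.0138
gripper_force: 30.0
```

Request:
apply_moves --deltas '[{"fingers": 16,"delta_pos": [0,0,0],"angular": [0,0,0]},{"fingers": 24,"delta_pos": [0,0,0],"angular": [0,0,0]},{"fingers": 32,"delta_pos": [0,0,0],"angular": [0,0,0]},{"fingers": 32,"delta_pos": [0,0,-15],"angular": [0,0,0]},{"fingers": 32,"delta_pos": [0,0,-50],"angular": [0,0,0]},{"fingers": 32,"delta_pos": [0,0,-90],"angular": [0,0,0]},{"fingers": 40,"delta_pos": [0,0,-130],"angular": [0,0,0]},{"fingers": 40,"delta_pos": [0,0,-130],"angular": [0,0,0]}]'

```text
clock: 24.35
tool_pos: [0.6387, 0.2313, 0.1711]
orientation: [-179.4, 0.2, -85.0]
force: [0.4, 0.5, 0.4]
opening: 0.0388
gripper_force: 0.0
```

```bash
python3 bar.py red pics/w9.png; python3 go.py 460,80,180,-120 424,-94,160,-158 424,-94,45,-158
```

```text
[288.5006 195.7727] [281 166  15  59 783] [0.6364 0.23   0.05  ] dir 95.28059755974546 size [12.5 52.9]
t 24.4 grasp [637.2196 230.8719 186.6146] [-179.5928    0.194   -85.0243] open 0.03939820275830828 gf 0.0 F [ 0.2904 -0.6136 -0.4574]
-> 460,80,180,-120 d [134.9 189.6   6.6] rz 35.0
-> 424,-94,160,-158 d [168.7 -55.8  20. ] rz 38.0
-> 424,-94,45,-158 d [  0.  -0. 115.] rz -0.0
```

View pics/w9.png

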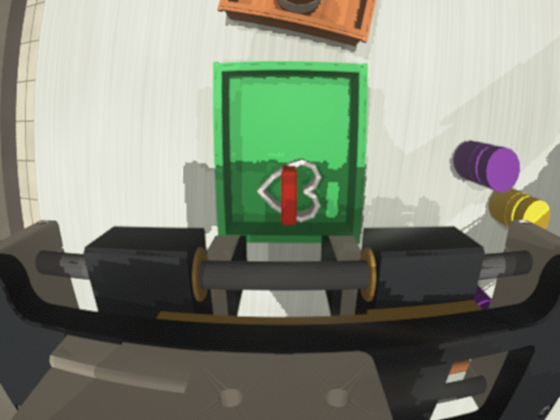

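The heart lies flat in the green tub at (289,195), leaving the other half free. Next is the tree.

Request:
apply_moves --deltas '[{"fingers": 50,"delta_pos": [10,14,6],"angular": [0,0,5]},{"fingers": 50,"delta_pos": [34,48,6],"angular": [0,0,12]},{"fingers": 50,"delta_pos": [62,87,6],"angular": [0,0,19]},{"fingers": 50,"delta_pos": [90,127,6],"angular": [0,0,26]},{"fingers": 50,"delta_pos": [115,162,6],"angular": [0,0,32]},{"fingers": 50,"delta_pos": [130,183,6],"angular": [0,0,35]},{"fingers": 50,"delta_pos": [135,190,6],"angular": [0,0,35]}]'

```text
clock: 25.1
tool_pos: [0.4553, 0.0772, 0.1568]
orientation: [180.0, 0.0, -120.2]
force: [1.4, 0.6, 0.7]
opening: 0.0502
gripper_force: 0.0
```

Request:
apply_moves --deltas '[{"fingers": 50,"delta_pos": [20,-7,2],"angular": [0,0,7]},{"fingers": 50,"delta_pos": [55,-18,6],"angular": [0,0,15]},{"fingers": 50,"delta_pos": [95,-31,12],"angular": [0,0,23]},{"fingers": 50,"delta_pos": [132,-44,17],"angular": [0,0,31]},{"fingers": 50,"delta_pos": [160,-53,20],"angular": [0,0,37]},{"fingers": 50,"delta_pos": [169,-56,20],"angular": [0,0,38]},{"fingers": 50,"delta_pos": [169,-56,20],"angular": [0,0,38]},{"fingers": 50,"delta_pos": [169,-56,20],"angular": [0,0,38]}]'

```text
clock: 25.9
tool_pos: [0.4221, -0.095, 0.1367]
orientation: [-180.0, 0.0, -158.0]
force: [-0.0, 0.4, 1.1]
opening: 0.0501
gripper_force: 0.0
```

```bash
python3 bar.py blue pics/w10.png; python3 go.py 424,-94,45,-158
```

```text
[283.4556 217.3254] [276 191  16  46 507] [ 0.4301 -0.0924  0.05  ] dir 22.57689670732958 size [37.  11.8]
t 25.95 grasp [422.1325 -94.7452 155.5475] [-179.9936    0.023  -157.9372] open 0.05019919294454559 gf 0.0 F [ 0.0045  0.1902 -0.7717]
-> 424,-94,45,-158 d [ -2.   -0.  110.5] rz 0.1
```

The bar is across the fingers within 1 mm (dir 22.6°). Part of it is in shadow, so its visible length of 37 mm isn't reliable. For the centre along the bar I keep the two-view value.

Request:
apply_moves --deltas '[{"fingers": 50,"delta_pos": [-2,-1,30],"angular": [0,0,0]},{"fingers": 50,"delta_pos": [-2,-1,60],"angular": [0,0,0]},{"fingers": 50,"delta_pos": [-2,-1,85],"angular": [0,0,0]},{"fingers": 50,"delta_pos": [-2,-1,104],"angular": [0,0,0]},{"fingers": 50,"delta_pos": [-2,-1,110],"angular": [0,0,0]},{"fingers": 50,"delta_pos": [-2,-1,111],"angular": [0,0,0]},{"fingers": 25,"delta_pos": [-2,-1,111],"angular": [0,0,0]},{"fingers": 8,"delta_pos": [-2,-1,111],"angular": [0,0,0]},{"fingers": 8,"delta_pos": [-2,-1,111],"angular": [0,0,0]},{"fingers": 8,"delta_pos": [-2,-1,111],"angular": [0,0,0]}]'

```text
clock: 26.95
tool_pos: [0.4241, -0.0955, 0.0262]
orientation: [-180.0, 0.1, -158.0]
force: [-0.4, -0.3, -0.0]
opening: 0.0233
gripper_force: 0.0
```

Request:
apply_moves --deltas '[{"fingers": 8,"delta_pos": [0,0,0],"angular": [0,0,0]},{"fingers": 8,"delta_pos": [0,0,0],"angular": [0,0,0]},{"fingers": 8,"delta_pos": [0,0,0],"angular": [0,0,0]}]'

```text
clock: 27.25
tool_pos: [0.4239, -0.0956, 0.0259]
orientation: [-180.0, 0.0, -158.0]
force: [-2.3, 0.8, 6.4]
opening: 0.014
gripper_force: 30.0
```

```bash
python3 go.py 424,-94,160,-158 470,50,160,-120 642,158,160,-85
```

```text
t 27.25 grasp [423.9179 -95.5644  44.6685] [-179.9929    0.0213 -158.0451] open 0.013977683371442359 gf 30.00087708234787 F [-2.3499  0.805   6.3781]
-> 424,-94,160,-158 d [  -0.7    1.4 -115.3] rz -0.0
-> 470,50,160,-120 d [-96.6 116.3   0. ] rz -38.0
-> 642,158,160,-85 d [-179.5  -95.    -0. ] rz -35.0
```

Request:
apply_moves --deltas '[{"fingers": 8,"delta_pos": [0,0,-5],"angular": [0,0,0]},{"fingers": 8,"delta_pos": [0,0,-18],"angular": [0,0,0]},{"fingers": 8,"delta_pos": [0,0,-38],"angular": [0,0,0]},{"fingers": 8,"delta_pos": [0,0,-62],"angular": [0,0,0]},{"fingers": 8,"delta_pos": [0,0,-86],"angular": [0,0,0]},{"fingers": 8,"delta_pos": [0,0,-104],"angular": [0,0,0]},{"fingers": 8,"delta_pos": [0,0,-114],"angular": [0,0,0]},{"fingers": 8,"delta_pos": [0,0,-116],"angular": [0,0,0]}]'

```text
clock: 28.05
tool_pos: [0.4242, -0.0955, 0.1425]
orientation: [-180.0, 0.1, -158.1]
force: [0.6, 0.1, -1.1]
opening: 0.0137
gripper_force: 30.0
```

Request:
apply_moves --deltas '[{"fingers": 8,"delta_pos": [-6,7,0],"angular": [0,0,-3]},{"fingers": 8,"delta_pos": [-19,23,0],"angular": [0,0,-9]},{"fingers": 8,"delta_pos": [-38,46,0],"angular": [0,0,-16]},{"fingers": 8,"delta_pos": [-58,70,0],"angular": [0,0,-23]},{"fingers": 8,"delta_pos": [-76,91,0],"angular": [0,0,-30]},{"fingers": 8,"delta_pos": [-90,108,0],"angular": [0,0,-36]},{"fingers": 8,"delta_pos": [-96,116,0],"angular": [0,0,-38]}]'

```text
clock: 28.75
tool_pos: [0.4694, 0.0492, 0.1404]
orientation: [179.9, -0.1, -119.8]
force: [-0.0, -0.6, 0.1]
opening: 0.014
gripper_force: 30.0
```

Request:
apply_moves --deltas '[{"fingers": 8,"delta_pos": [-8,-4,0],"angular": [0,0,-2]},{"fingers": 8,"delta_pos": [-28,-15,0],"angular": [0,0,-6]},{"fingers": 8,"delta_pos": [-54,-28,0],"angular": [0,0,-11]},{"fingers": 8,"delta_pos": [-84,-44,0],"angular": [0,0,-17]},{"fingers": 8,"delta_pos": [-114,-60,0],"angular": [0,0,-23]},{"fingers": 8,"delta_pos": [-142,-75,0],"angular": [0,0,-28]},{"fingers": 8,"delta_pos": [-164,-87,0],"angular": [0,0,-32]},{"fingers": 8,"delta_pos": [-176,-93,0],"angular": [0,0,-34]},{"fingers": 8,"delta_pos": [-180,-95,0],"angular": [0,0,-35]},{"fingers": 8,"delta_pos": [-180,-95,0],"angular": [0,0,-35]}]'

```text
clock: 29.75
tool_pos: [0.6413, 0.1557, 0.1402]
orientation: [179.9, -0.0, -85.1]
force: [-0.3, -0.1, -1.0]
opening: 0.014
gripper_force: 30.0
```

```bash
python3 bar.py blue pics/w11.png; python3 go.py 642,158,49.5,-85
```

```text
[283.6389 234.2636] [ 269  204   31   57 1548] [0.6396 0.1787 0.05  ] dir 94.34303887971343 size [24.8 48.9]
[283.7443 301.941 ] [270 291  28  24 610] [0.6339 0.2432 0.05  ] dir 78.43561198294779 size [24.2 24.7]
t 29.8 grasp [640.9755 155.5242 159.4597] [179.9026  -0.0303 -85.1444] open 0.013995033514813663 gf 29.999733567237854 F [-0.1984  0.1331 -0.5772]
-> 642,158,49.5,-85 d [ -2.4  -1.2 110. ] rz -0.1
```

View pics/w11.png

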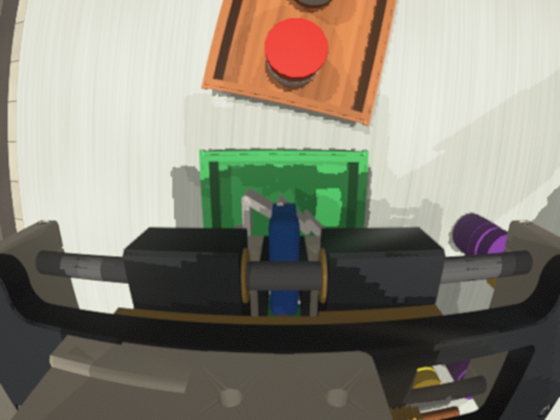

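The tree hangs level with its bar (284,260) along the tub's y, gripped at its middle like the heart. Lower it beside the heart.

Request:
apply_moves --deltas '[{"fingers": 8,"delta_pos": [-2,-1,15],"angular": [0,0,0]},{"fingers": 8,"delta_pos": [-3,-1,40],"angular": [0,0,0]},{"fingers": 8,"delta_pos": [-3,-1,65],"angular": [0,0,0]},{"fingers": 8,"delta_pos": [-3,-1,86],"angular": [0,0,0]},{"fingers": 8,"delta_pos": [-3,-1,99],"angular": [0,0,0]},{"fingers": 8,"delta_pos": [-3,-1,106],"angular": [0,0,0]},{"fingers": 8,"delta_pos": [-3,-1,109],"angular": [0,0,0]},{"fingers": 8,"delta_pos": [-3,-1,109],"angular": [0,0,0]},{"fingers": 8,"delta_pos": [-3,-1,110],"angular": [0,0,0]}]'

```text
clock: 30.7
tool_pos: [0.6432, 0.1595, 0.0326]
orientation: [-179.9, 0.0, -85.0]
force: [0.3, 0.3, -1.0]
opening: 0.0136
gripper_force: 30.0
```

Request:
apply_moves --deltas '[{"fingers": 16,"delta_pos": [0,0,0],"angular": [0,0,0]},{"fingers": 24,"delta_pos": [0,0,0],"angular": [0,0,0]},{"fingers": 32,"delta_pos": [0,0,0],"angular": [0,0,0]},{"fingers": 32,"delta_pos": [0,0,-15],"angular": [0,0,0]},{"fingers": 32,"delta_pos": [0,0,-50],"angular": [0,0,0]},{"fingers": 32,"delta_pos": [0,0,-90],"angular": [0,0,0]},{"fingers": 40,"delta_pos": [0,0,-130],"angular": [0,0,0]},{"fingers": 40,"delta_pos": [0,0,-160],"angular": [0,0,0]}]'

```text
clock: 31.5
tool_pos: [0.6433, 0.1593, 0.1961]
orientation: [-179.8, 0.1, -85.0]
force: [1.1, 0.1, 0.3]
opening: 0.0388
gripper_force: 0.0
```

Request:
apply_moves --deltas '[{"fingers": 40,"delta_pos": [-15,15,0],"angular": [0,0,0]},{"fingers": 40,"delta_pos": [-45,45,0],"angular": [0,0,0]},{"fingers": 40,"delta_pos": [-80,80,0],"angular": [0,0,0]},{"fingers": 40,"delta_pos": [-115,115,0],"angular": [0,0,0]},{"fingers": 40,"delta_pos": [-150,145,0],"angular": [0,0,0]},{"fingers": 40,"delta_pos": [-185,160,0],"angular": [0,0,0]},{"fingers": 40,"delta_pos": [-220,170,0],"angular": [0,0,0]},{"fingers": 40,"delta_pos": [-250,170,0],"angular": [0,0,0]},{"fingers": 40,"delta_pos": [-260,170,0],"angular": [0,0,0]},{"fingers": 40,"delta_pos": [-260,170,0],"angular": [0,0,0]}]'

```text
clock: 32.5
tool_pos: [0.4505, 0.4049, 0.1922]
orientation: [-180.0, 0.0, -85.0]
force: [-0.5, -0.7, -0.1]
opening: 0.0395
gripper_force: 0.0
```

```bash
python3 - <<'E'
from h import *
im=ctrl.snapshot("top")[:,:,::-1];cv2.imwrite('pics/top9.png',cv2.resize(im[130:280,100:480],None,fx=2.1,fy=2.1,interpolation=cv2.INTER_CUBIC))
E
python3 go.py
```

```text
t 32.55 grasp [450.5826 403.7142 210.8538] [-179.9959    0.0032  -85.0038] open 0.039787115082176853 gf 0.0 F [ 1.0685  0.3418 -0.0651]
```

View pics/top9.png

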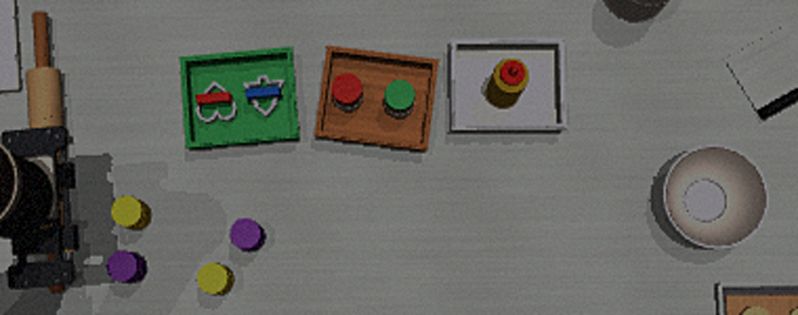

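In the final view, heart (214,100) and tree (264,94) lie flat in the green tub. The jars (347,91) and (400,96) stand in the tray and the bottle (509,80) in the white tub. The bowl and rolling pin are untouched, and the arm is clear.

```bash
python3 -c "
from plant import ctrl
print(ctrl.close_job())"
```

```text
the job is handed in; nothing more can be done
None
```

The job is done and handed in: the bottle stands in the white tub, both jars stand in the wooden tray, and both cutters lie flat, handle up, in the green tub; the bottle was moved before the green-lidded jar, and the arm took about 33 s.

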